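# Press the sockets into the tree feet and tray them up

## Task

Press the steel socket fully home in every wooden tree foot standing on the green mat: one at a time, stand the foot in the pin nest of the press jig, swing the toggle clamp over centre so that it locks down on the socket, swing it back open and take the foot out; never push a socket in with the fingers. Stand the finished feet upright in the tray, each in the middle of an empty bay of its own, with the finished feet that are already there left in their bays. At the end leave the clamp wide open, and do not disturb the other things on the bench.

Things in the scene. Friction and masses are not known exactly. Their poses are not given: they have to be found in the camera images.
- press: Press jig fixed on the bench: dark steel plate 110 x 210 x 12 mm with a nest of four pins at its -y end and a steel vertical-handle toggle clamp at its +y end. Origin: centre of the plate's underside, z up. The clamp works in this frame's plane x = 0; its base is 46 mm wide, y 21 to 83 mm, 50 mm high; highest point 167 mm (handle tip, locked); open, the arm stands 135 mm high, clear of the nest.
- nest (a point): Centre of the nest floor: the plate's top, 12 mm over the bench, 45 mm from the plate's centre towards -y. Four bullet-nosed pins, 10 mm dia., 12 mm high (tapered above 6 mm), stand at +-21.7 mm in the press's x and y from here: a foot between them has 2.5 mm play; gaps between pins 33 mm. Above it, clamp down, is the arm's rubber-footed spindle.
- grip (a point): Centre of the clamp handle's black grip, a flat bar 14 mm thick (across the press's x), 20 mm wide and 66 mm long along the handle, 80 mm from the handle's pin. Its path is under joint clamp_link. Empty, the handle moves with 1 to 3 N here; pressing or unlocking takes up to 15 N. Locked, it leans 28 degrees from upright to the nest; open, it lies nearly flat, away from it.
- clamp_arm (a joint): Clamp arm (rad): 0 down on the work, 1.45 wide open at its stop, where it stays. At the start it is down, locked on the empty nest. The arm pivot is at (0, 30, 42) mm in the press frame.
- clamp_link (a joint): Toggle link (rad): 0 at its stop, locked; dead centre 0.03; wide open 0.52. Link: grip point (y, z in mm, press frame, x = 0; handle's lean away from the nest, degrees): 0.00 (-16, 133, -28), 0.06 (-7, 136, -21), 0.12 (4, 140, -14), 0.18 (19, 143, -4), 0.24 (40, 142, 9), 0.30 (66, 136, 25), 0.36 (93, 120, 44), 0.42 (113, 98, 61), 0.48 (124, 78, 73), 0.52 (127, 69, 78).
- tray: Plywood tray 168 x 244 mm fixed on the bench, floor 9 mm over the bench, parted by battens 8 mm high into 2 rows of 3 square bays 56 to 58 mm wide. Bay centres in the tray's frame: x = -38 and +38 mm, y = -76, 0 and +76 mm; bays 0, 1, 2 lie at x = -38 by rising y, bays 3, 4, 5 at x = +38. Origin under the tray's centre, at bench height.
- foot1: Turned wooden foot for a small tree, to be pressed: cylinder 46 mm dia., 30 mm high, 80 g, on a green mat 4 mm thick. A round steel socket in its top, flange 24 mm dia. and 3 mm thick, stands out: flange top 38.5 to 40 mm over the foot's underside, 33 mm once home. Origin: centre of the underside, z up. Two or three of foot1 to foot4 are there.
- foot2: Another foot to be pressed, as foot1 (may be absent).
- foot3: Another foot to be pressed, as foot1 (may be absent).
- foot4: Another foot to be pressed, as foot1 (may be absent).
- socket1 (a joint): How far the socket of foot1 is pushed in (m): 0 to 0.0015 at the start, 0.007 home. It stays where it is pushed; moving it takes 5 N.
- socket2 (a joint): How far the socket of foot2 is pushed in (m): 0 to 0.0015 at the start, 0.007 home. It stays where it is pushed; moving it takes 5 N.
- socket3 (a joint): How far the socket of foot3 is pushed in (m): 0 to 0.0015 at the start, 0.007 home. It stays where it is pushed; moving it takes 5 N.
- socket4 (a joint): How far the socket of foot4 is pushed in (m): 0 to 0.0015 at the start, 0.007 home. It stays where it is pushed; moving it takes 5 N.
- done0: Finished foot, socket home, shaped as foot1 (33 mm high with its flange), standing in tray bay 0 already. One or two of done0 to done5 are there.
- done1: Finished foot, socket home, shaped as foot1 (33 mm high with its flange), standing in tray bay 1 already. One or two of done0 to done5 are there.
- done2: Finished foot, socket home, shaped as foot1 (33 mm high with its flange), standing in tray bay 2 already. One or two of done0 to done5 are there.
- done3: Finished foot, socket home, shaped as foot1 (33 mm high with its flange), standing in tray bay 3 already. One or two of done0 to done5 are there.
- done4: Finished foot, socket home, shaped as foot1 (33 mm high with its flange), standing in tray bay 4 already. One or two of done0 to done5 are there.
- done5: Finished foot, socket home, shaped as foot1 (33 mm high with its flange), standing in tray bay 5 already. One or two of done0 to done5 are there.
- glue: Bystander: white glue bottle, 56 mm dia., 160 mm high, standing beyond the jig. Origin under its centre.
- pot: Bystander: black plastic plant pot, 80 mm across, 75 mm high, standing beyond the jig. Origin under its centre.
- tape: Bystander: green roll of tape, 96 mm dia., 24 mm high, lying flat between robot and jig. Origin under its centre.
Not all that is in view belongs to the job. Of the things like the press, leave any that is orange; of the rest the larger one is meant.

How it is judged:
By the outcome, as a careful person would: the job done as asked, in the order asked, and still so for the second after the job is handed in, with the robot touching nothing.
Of foot1, foot2, foot3, foot4 only 2 to 3 are there at a start; the rules pass over those that are not, and their reading is None.
Of done0, done1, done2, done3, done4, done5 only 1 to 2 are there at a start; the rules pass over those that are not, and their reading is None.
At some moment in a run one of foot1, foot2, foot3, foot4 may be knocked a few centimetres aside while the robot is not near it.
Once in a run the grip may slacken for a moment while it holds something.
It also fails if it takes over 210 s, if anything falls off the work surface, if the arm or the gripper's body presses on something with over 40 N, if the wrist force passes 120 N, or if a joint passes its speed limit or range.

## Robot

A 6-joint arm with a two-finger parallel gripper is mounted at the origin on the work surface. World frame = base frame: x ahead of the robot, y to its left, z up, the work surface at z = 0. Lengths are in mm, angles in rad, forces in N, time in s.
With the tool pointing down it reaches from about 375 to 975 mm from the base axis. Payload 3.8 kg.
Tool frame: the origin (TCP) lies midway between the tips of the shut fingers; the grasp point (between the pads) lies 19 mm behind it (ctrl.tcp_to_grasp is the distance from the TCP to the grasp point, in mm); z points along the fingers, y is the line along which they close (so a half turn about z gives the same grasp; the last joint's range is limited). The gripper opens to 85 mm and grips with 20 to 120 N. Pads are 22 mm wide; open, the fingers measure 114 mm over their backs; the gripper's body (76 mm by 85 mm) begins 54 mm behind the grasp point. The pads swing forward as they close: fully open they stand 13 mm farther back than shut.
Start: joints at [1.227, 0.264, 1.604, -0, 1.274, -0.037], TCP at [203.854, 643.476, 231.28] pointing down, gripper open.
Joint ranges: [-2.63, 2.63], [-0.94, 2.18], [0.31, 2.57], [-1.31, 4.45], [0, 2.66], [-2.55, 2.55]. Speed limits (rad/s): [2.57, 2.57, 3.14, 3.14, 3.14, 3.14].

## Interface

Orientations are given as [roll, pitch, yaw] about the fixed x, y, z axes, in that order (R = Rz(yaw) Ry(pitch) Rx(roll)).
In Python, from plant import ctrl gives the robot as it stands. The module is installed in compiled form; this text tells all that it offers.
- The arm moves only by the shell command python3 -m inch 'ROWS'. ROWS is JSON, a list of rows, each a list of 3 entries, a list of its own where there are three numbers: the shift along the tool's x, y, z in cm, then the turn about the tool's z in degrees, then the opening, from -1 (shut) to 1 (fully open). A call has 1 to 10 rows; each row is the pose to reach, as a shift and turn from the pose commanded when the call began, along the tool's axes at that moment; what a row does not reach only later rows make up. A row lasts 1/12 s, in which the tool goes at most 41.7 mm and 7.16 degrees, less where a joint would pass 70% of its speed; a pose out of reach is approached as far as the arm can. A call with a gripper value outside its range is refused whole. The fingers move at their own pace and stop on an object; the grip force is fixed at half the most. Time passes only in rows, so rows that repeat a pose let the fingers close. It gives the time, the measured TCP pose, the force, the opening and the grip force at its end, in the units of the state.
- ctrl.sense(): the state, without advancing time (a new reading comes with each control period).
- ctrl.snapshot(name): name is "side" or "top" or "wrist"; returns (picture, depth): 384x512x3 uint8, red, green, blue; 384x512 float32, mm along the optical axis (not along the pixel's ray), 0 where there is no reading.
- ctrl.calibration(name): a dict with "K" (3x3 intrinsics, pixels), "rvec" (rotation vector, rad) and "tvec" (3), from world to camera coordinates, as OpenCV has them; the wrist camera has in their place "mount" (4x4, takes a point from camera to tool coordinates, whose origin is the TCP and whose axes are the flange's). Camera axes: x right, y down, z forward; pixel columns grow to the right and rows downward; lengths in mm; the calibration is good to about 2 mm. A picture is of the moment at which its call begins: read the wrist's pose just before it. calibration takes no time and is no camera call.
- ctrl.close_job(): hands the job in; it is judged then, once.
The state is a dict: "time": time; "q": joint angles; "dq": joint speeds; "effort": joint torques, N m; "position": TCP position; "tool_rot": TCP orientation; "ft_force": force on the tool from outside, world axes, zero at the start; "moment": the same for the moment, N m; "opening": opening from 0.0 (shut) to 1.0 (fully open); "grasp_force": force on a finger pad.
Only numpy, scipy, OpenCV 4.12 (cv2) and the standard library are available. Lean on these libraries where they do the work, as an engineer would, in place of code of your own. Each camera call takes 0.05 s, during which the arm holds its last target. There are 200 camera calls.

## Working session

There is one attempt and no reset: what is moved stays moved. The work goes in short steps, Python scripts to look and compute and a shell command to move; the robot and the scene stay as the last step left them, time stands still between calls to the robot, and variables do not carry over. Pictures are saved under pics/ and viewed, at most 14 in all, crops included, and the job is handed in when it is done.

```bash
ls; mkdir -p pics; cat > h.py <<'E'
import numpy as np, cv2
from scipy.spatial.transform import Rotation as R
from plant import ctrl
def snap(name):
    s=ctrl.sense(); im,d=ctrl.snapshot(name); c=ctrl.calibration(name); K=np.array(c["K"])
    if name=="wrist":
        T=np.eye(4);T[:3,:3]=R.from_euler('xyz',s["tool_rot"]).as_matrix();T[:3,3]=s["position"]
        M=T@np.array(c["mount"])
    else:
        Rc=cv2.Rodrigues(np.array(c["rvec"],float))[0];t=np.array(c["tvec"],float).ravel()
        M=np.eye(4);M[:3,:3]=Rc.T;M[:3,3]=-Rc.T@t
    v,u=np.mgrid[:384,:512]
    P=np.stack([(u-K[0,2])/K[0,0]*d,(v-K[1,2])/K[1,1]*d,d],-1)@M[:3,:3].T+M[:3,3]
    P[d==0]=np.nan
    return im,d,P
def save(n,im): cv2.imwrite("pics/"+n+".png",im[...,::-1])
E
python3 - <<'E'
from h import *
for n in("top","side"):
    im,d,P=snap(n); np.savez("pics/%s0.npz"%n,im=im,P=P); save(n+"0",im)
s=ctrl.sense();print(s["position"],s["tool_rot"],s["opening"],s["time"],ctrl.tcp_to_grasp)
E
```

```text
pics
[203.63070579 642.85511527 230.07055087] [-3.13953096e+00 -7.70517319e-05  2.83478777e+00] 1.000599295090484 0.1 18.700000000000003
```

View pics/top0.png

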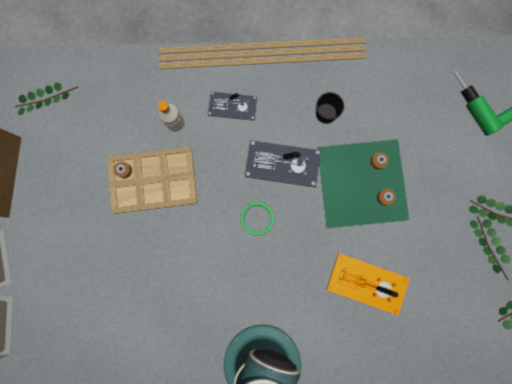

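View pics/side0.png

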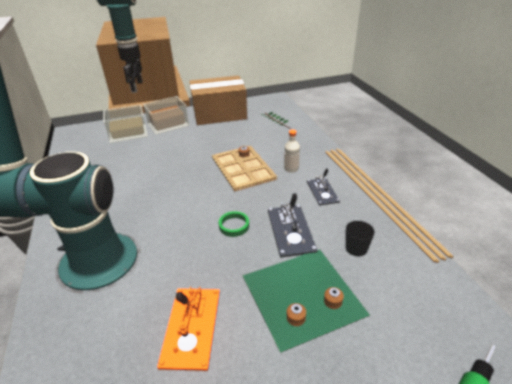

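The scene shows two feet on the mat, at top pixels (380,160) and (387,197). There are three press-like things: large dark (283,163), small dark (232,105) and orange (369,284). I choose the large dark one. The tray is at (152,180) with a finished foot at (122,170).

```bash
python3 - <<'E'
from h import *
z=np.load("pics/top0.npz");im,P=z["im"],z["P"]
for n,(u,v) in dict(f1=(380,160),f2=(387,197),done=(122,170),tape=(242,218),glue=(166,107),pot=(330,108),mat=(360,190),bench=(230,250)).items(): print(n,P[v,u].round(1))
def rect(mask,name):
    q=P[mask][:,:2].astype(np.float32); r=cv2.minAreaRect(q); print(name,r,len(q)); return r
hsv=cv2.cvtColor(im,cv2.COLOR_RGB2HSV)
for n,(a,b,c,d) in dict(press=(240,135,325,192),tray=(103,143,202,215)).items():
    m=np.zeros(im.shape[:2],bool);m[b:d,a:c]=1
    if n=="press":
        m&=(P[...,2]>6)&(P[...,2]<18)
    else: m&=(P[...,2]>6)&(P[...,2]<24)
    m=cv2.morphologyEx(m.astype(np.uint8),cv2.MORPH_OPEN,np.ones((3,3)))>0
    rect(m,n)
for n,(u,v) in dict(f1=(380,160),f2=(387,197),done=(122,170)).items():
    m=np.zeros(im.shape[:2],bool);m[v-14:v+15,u-14:u+15]=1
    m&=(P[...,2]>22)
    q=P[m];print(n,cv2.minEnclosingCircle(q[:,:2].astype(np.float32)),q[:,2].max(),np.median(q[:,2]),len(q))
crop=cv2.resize(im[120:230,235:420],None,fx=4,fy=4,interpolation=cv2.INTER_CUBIC);save("crop0",crop)
E
```

```text
f1 [ 558.  -349.1   43.9]
f2 [ 451.9 -361.    49. ]
done [546.3 382.1  41.2]
tape [403.8  45.   23.2]
glue [689.4 231.8 156.1]
pot [ 725.5 -221.3    5.2]
mat [ 477.6 -296.2   11.3]
bench [314.2  82.1  -2.3]
press ((560.80078125, -75.92819213867188), (209.7633514404297, 110.34020233154297), 80.2278060913086) 1968
tray ((521.1415405273438, 304.7230224609375), (168.66294860839844, 245.97422790527344), 5.577800273895264) 4456
f1 ((560.2677612304688, -353.3822021484375), 23.02518081665039) 48.32177923390668 35.68466580322968 214
f2 ((454.3000183105469, -366.484619140625), 23.119306564331055) 49.74059443886608 35.62335724686034 218
done ((552.4912109375, 389.5823974609375), 51.48062515258789) 46.087579893610155 38.97026433913288 234
```

View pics/crop0.png

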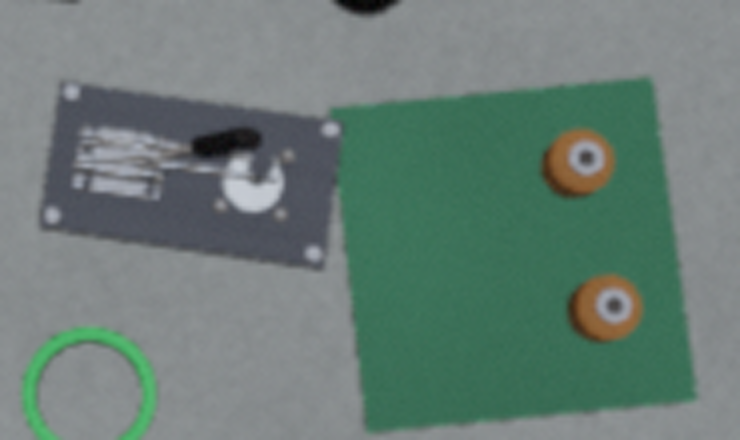

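The crop confirms the choice: a dark plate with the toggle clamp, the nest disk at crop (252,185) and its pins, and two feet with raised steel sockets. I'll go above the jig for a wrist view.

```bash
cat >> h.py <<'E'
def to(x,y,z,yaw=None):
    s=ctrl.sense();p=np.array(s["position"]);r=R.from_euler('xyz',s["tool_rot"])
    d=r.inv().apply(np.array([x,y,z])-p)/10
    t=0 if yaw is None else (np.degrees(s["tool_rot"][2])-yaw+180)%360-180
    print("shift cm",d.round(2),"turn",round(t,1),"now",p.round(1),"t",s["time"])
PSI=np.radians(-9.8);PC=np.array([561.,-76.])
def pr(x,y): return PC+np.array([[np.cos(PSI),-np.sin(PSI)],[np.sin(PSI),np.cos(PSI)]])@[x,y]
E
python3 - <<'E'
from h import *
c=ctrl.calibration("wrist");print(np.array(c["mount"]).round(3),c["K"])
print(pr(0,-45),pr(0,-16)); to(*pr(0,-30),330,80.2)
E
```

```text
[[-1.00000e-03 -9.59000e-01 -2.82000e-01  7.17040e+01]
 [ 1.00000e+00 -1.00000e-03 -1.00000e-03  2.07000e-01]
 [ 1.00000e-03 -2.82000e-01  9.59000e-01 -1.43174e+02]
 [ 0.00000e+00  0.00000e+00  0.00000e+00  1.00000e+00]] [[311.32330054   0.         256.94672383]
 [  0.         311.32330054 192.76553818]
 [  0.           0.           1.        ]]
[ 553.34057254 -120.34335543] [558.27664801 -91.76652638]
shift cm [-56.18 -60.73  -9.87] turn 82.2 now [203.6 642.9 230.1] t 0.1
```

```bash
for i in 1 2; do :; done
python3 -m inch '[[[0,0,-10],0,1],[[0,0,-10],0,1],[[0,0,-10],0,1],[[-56.2,-60.7,-9.9],82.2,1],[[-56.2,-60.7,-9.9],82.2,1],[[-56.2,-60.7,-9.9],82.2,1],[[-56.2,-60.7,-9.9],82.2,1],[[-56.2,-60.7,-9.9],82.2,1],[[-56.2,-60.7,-9.9],82.2,1],[[-56.2,-60.7,-9.9],82.2,1]]'
python3 - <<'E'
from h import *
to(*pr(0,-30),330,80.2)
E
```

```text
time: 0.93
position: [328.2, 377.6, 330.4]
tool_rot: [-3.141, 0.0, 1.954]
ft_force: [1.2, 0.2, 0.5]
opening: 0.995
grasp_force: 0.0
shift cm [-53.32   3.04   0.06] turn 31.8 now [328.2 377.6 330.4] t 0.9333
```

```bash

python3 -m inch '[[[-53.3,3,0],31.8,1],[[-53.3,3,0],31.8,1],[[-53.3,3,0],31.8,1],[[-53.3,3,0],31.8,1],[[-53.3,3,0],31.8,1],[[-53.3,3,0],31.8,1],[[-53.3,3,0],31.8,1],[[-53.3,3,0],31.8,1],[[-53.3,3,0],31.8,1],[[-53.3,3,0],31.8,1]]'
python3 -m inch '[[[-6.5,0,0],0,1],[[-6.5,0,0],0,1],[[-6.5,0,0],0,1],[[-6.5,0,0],0,1],[[-6.5,0,0],0,1],[[-6.5,0,0],0,1]]'
python3 - <<'E'
from h import *
to(*pr(0,-30),330,80.2)
im,d,P=snap("wrist");np.savez("pics/w1.npz",im=im,P=P,d=d);save("w1",im)
E
```

```text
time: 1.77
position: [507.7, 1.5, 330.6]
tool_rot: [-3.141, -0.0, 1.404]
ft_force: [1.9, 1.3, -0.6]
opening: 0.995
grasp_force: 0.0
time: 2.27
position: [496.8, -59.5, 330.7]
tool_rot: [-3.141, -0.001, 1.406]
ft_force: [-0.4, -0.3, 0.3]
opening: 1.003
grasp_force: 0.0
shift cm [-3.57  6.59  0.07] turn 0.4 now [496.8 -59.5 330.7] t 2.2667
```

View pics/w1.png

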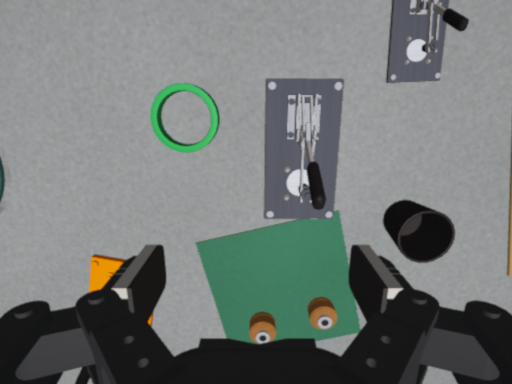

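The wrist view shows the jig at (303,148), its nest disk at (298,182), handle grip at (316,185), and feet at (262,328) and (322,313). All of it is good for measurement.

```bash
python3 - <<'E'
from h import *
z=np.load("pics/w1.npz");im,P=z["im"],z["P"]
m=np.zeros(im.shape[:2],bool);m[70:226,255:352]=1
m&=(P[...,2]>7)&(P[...,2]<17)
m=cv2.morphologyEx(m.astype(np.uint8),cv2.MORPH_OPEN,np.ones((3,3)))
k=max(cv2.findContours(m,0,1)[0],key=cv2.contourArea)[:,0]
print(cv2.minAreaRect(P[k[:,1],k[:,0],:2].astype(np.float32)))
print("plate z",np.nanmedian(P[m>0][:,2]),"bench",P[20:60,120:140,2].mean())
# white screws at corners & disc
for u,v in((271,86),(338,87),(269,213),(328,213)): print(P[v-1:v+2,u-1:u+2].reshape(-1,3).mean(0).round(1))
g=(P[...,2]>110)&(P[...,2]<175);g[:,:290]=0;g[:,330:]=0;g[220:]=0
print("grip",P[g].mean(0),P[g].min(0),P[g].max(0))
for n,(u,v) in dict(f1=(322,313),f2=(262,328)).items():
    b=np.zeros_like(g);b[v-22:v+22,u-18:u+19]=1
    b&=(P[...,2]>28)
    q=P[b];t=P[b&(P[...,2]>38)]
    print(n,cv2.minEnclosingCircle(q[:,:2].astype(np.float32)),q[:,2].max(),len(q),"sock",t.mean(0),len(t))
E
```

```text
((561.088134765625, -71.89093017578125), (209.79736328125, 110.23015594482422), 80.23703002929688)
plate z 12.524215891901974 bench nan
[531.2  28.2  17.6]
[622.8  11.5  17.4]
[ 499.6 -156.5   17.5]
[ 590.3 -171.7   17.5]
grip [556.97501695 -86.19229554 143.63415459] [ 548.92643111 -109.69928946  110.10625027] [567.30623481 -66.10690637 165.9319288 ]
f1 ((559.7135009765625, -349.45233154296875), 23.87405014038086) 45.33122509065845 524 sock [ 559.73503875 -348.39620436   43.48282611] 145
f2 ((472.876220703125, -214.15040588378906), 168.47122192382812) 409.56586216731483 794 sock [ 485.68170609 -147.42176468  292.80185218] 436
```

```bash
sed -i 's/^PSI=.*/PSI=np.radians(-9.8);PC=np.array([561.1,-72.7])/' h.py
python3 - <<'E'
from h import *
to(*pr(0,-16),115,80.2)
E
```

```text
shift cm [-1.87  6.55 21.59] turn 0.4 now [496.8 -59.3 330.9] t 2.3167
```

```bash

python3 -m inch '[[[-1.9,6.5,8],0.4,1],[[-1.9,6.5,8],0.4,1],[[-1.9,6.5,8],0.4,1],[[-1.9,6.5,8],0.4,1],[[-1.9,6.5,12],0.4,1],[[-1.9,6.5,15],0.4,1],[[-1.9,6.5,15],0.4,1],[[-1.9,6.5,15],0.4,1],[[-1.9,6.5,15],0.4,1]]'
python3 - <<'E'
from h import *
to(*pr(0,-16),115,80.2)
im,d,P=snap("wrist");np.savez("pics/w2.npz",im=im,P=P,d=d);save("w2",im)
E
```

```text
time: 3.07
position: [558.9, -89.5, 183.4]
tool_rot: [3.139, -0.0, 1.399]
ft_force: [0.4, 0.5, 0.7]
opening: 1.004
grasp_force: 0.0
shift cm [ 0.09 -0.09  6.84] turn -0.1 now [558.9 -89.5 183.4] t 3.0667
```

View pics/w2.png

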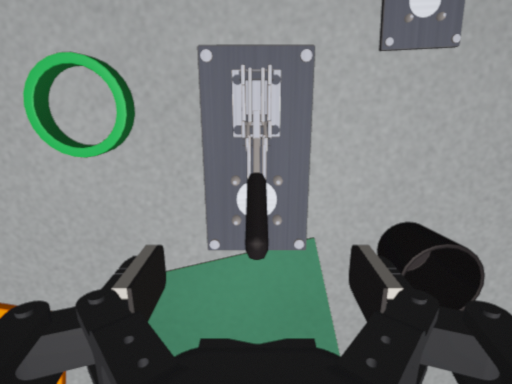

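The handle grip is at (257,215), centred between the fingers. I'll refine the press pose from the four screws.

```bash
python3 - <<'E'
from h import *
z=np.load("pics/w2.npz");im,P=z["im"],z["P"]
S=[]
for u,v in((206,56),(307,56),(214,245),(299,245)):
    q=P[v-2:v+3,u-2:u+3].reshape(-1,3).mean(0);S.append(q);print(q.round(1))
S=np.array(S);print(S.mean(0),np.degrees(np.arctan2(*((S[0]-S[2]+S[1]-S[3])[:2]))), np.linalg.norm(S[0]-S[1]),np.linalg.norm(S[0]-S[2]))
m=np.zeros(im.shape[:2],bool);m[35:260,190:325]=1
m&=(P[...,2]>7)&(P[...,2]<17)
m=cv2.morphologyEx(m.astype(np.uint8),cv2.MORPH_OPEN,np.ones((3,3)))
k=max(cv2.findContours(m,0,1)[0],key=cv2.contourArea)[:,0]
print(cv2.minAreaRect(P[k[:,1],k[:,0],:2].astype(np.float32)),np.nanmedian(P[m>0][:,2]))
E
```

```text
[532.6  28.2  17.7]
[623.7  12.4  17.5]
[ 499.8 -158.7   17.5]
[ 590.9 -174.6   17.8]
[561.75584583 -73.18541263  17.6409312 ] 9.929961319991046 92.50051031825794 189.78441787740795
((561.1827392578125, -71.53138732910156), (209.47598266601562, 110.30012512207031), 80.16716766357422) 12.560872790993471
```

```bash

python3 -m inch '[[[0.1,-0.1,3],0,1],[[0.1,-0.1,6.8],0,1],[[0.1,-0.1,6.8],0,1],[[0.1,-0.1,6.8],0,0],[[0.1,-0.1,6.8],0,-1],[[0.1,-0.1,6.8],0,-1],[[0.1,-0.1,6.8],0,-1],[[0.1,-0.1,6.8],0,-1],[[0.1,-0.1,6.8],0,-1],[[0.1,-0.1,6.8],0,-1]]'
```

```text
time: 3.95
position: [558.6, -89.4, 114.6]
tool_rot: [3.138, 0.0, 1.398]
ft_force: [1.8, -1.7, 4.2]
opening: 0.155
grasp_force: 59.8
```

```bash

python3 -m inch '[[[0.4,0,-0.15],0,-1],[[0.9,0,-0.3],0,-1],[[1.4,0,-0.5],0,-1],[[2.0,0,-0.7],0,-1],[[2.7,0,-0.9],0,-1],[[3.5,0,-1.0],0,-1],[[4.5,0,-1.0],0,-1],[[5.6,0,-0.9],0,-1]]'
python3 -m inch '[[[1.3,0,0.2],0,-1],[[2.6,0,0.6],0,-1],[[4.0,0,1.3],0,-1],[[5.3,0,2.2],0,-1],[[6.4,0,3.2],0,-1],[[7.3,0,4.4],0,-1],[[7.9,0,5.4],0,-1],[[8.4,0,6.4],0,-1],[[8.7,0,7.3],0,-1],[[8.7,0,7.3],0,-1]]'
```

```text
time: 4.62
position: [567.8, -35.8, 123.6]
tool_rot: [3.138, 0.004, 1.398]
ft_force: [0.5, -6.0, 6.2]
opening: 0.159
grasp_force: 60.6
time: 5.45
position: [583.3, 53.9, 49.1]
tool_rot: [3.139, -0.002, 1.399]
ft_force: [2.2, 4.8, 5.3]
opening: 0.158
grasp_force: 64.4
```

```bash
python3 - <<'E'
from h import *
to(*pr(0,127),51,80.2)
im,d,P=snap("wrist");save("w3",im)
im,d,P=snap("side");save("s3",cv2.resize(im[150:300,220:400],None,fx=3,fy=3))
E
```

```text
shift cm [-0.15 -0.03 -0.19] turn -0.1 now [583.3  53.9  49.1] t 5.45
```

View pics/s3.png

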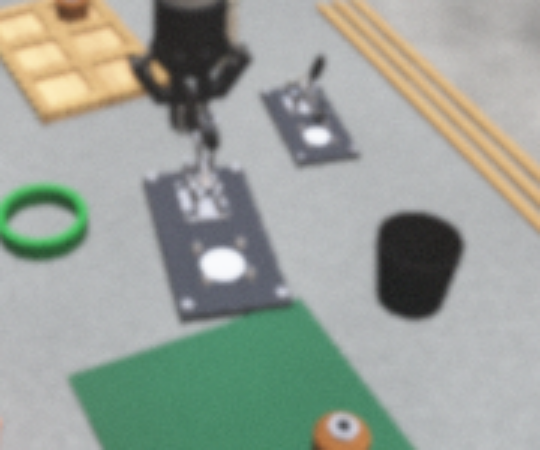

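The side crop shows the handle held back, the clamp arm upright and the nest disk (222,265) free. I'll release and go over the feet.

```bash

python3 -m inch '[[[0,0,0],0,1],[[0,0,0],0,1],[[0,0,0],0,1],[[0,0,0],0,1],[[0,0,-4],0,1],[[0,0,-8],0,1],[[0,0,-12],0,1],[[0,0,-15],0,1],[[0,0,-15],0,1]]'
python3 - <<'E'
from h import *
to(560,-351,160,80.2)
E
```

```text
time: 6.3
position: [586.3, 52.0, 207.6]
tool_rot: [3.128, -0.003, 1.397]
ft_force: [2.0, 0.4, 0.9]
opening: 0.998
grasp_force: 0.0
shift cm [-40.16   4.29   4.7 ] turn -0.1 now [586.3  52.  207.6] t 6.3
```

```bash

python3 -m inch '[[[-40.2,4.3,0],0,1],[[-40.2,4.3,0],0,1],[[-40.2,4.3,0],0,1],[[-40.2,4.3,0],0,1],[[-40.2,4.3,0],0,1],[[-40.2,4.3,0],0,1],[[-40.2,4.3,0],0,1],[[-40.2,4.3,2],0,1],[[-40.2,4.3,4],0,1],[[-40.2,4.3,4.7],0,1]]'
python3 -m inch '[[[0,0,0],0,1],[[0,0,0],0,1],[[0,0,0],0,1]]'
cat >> h.py <<'E'
def feet():
    "fit circles to socket flanges seen by the wrist camera; z>35 blobs"
    im,d,P=snap("wrist");np.savez("pics/last.npz",im=im,P=P,d=d)
    m=((P[...,2]>25)&(P[...,2]<60)).astype(np.uint8);m[300:]=0
    m=cv2.morphologyEx(m,cv2.MORPH_OPEN,np.ones((3,3)))
    for k in cv2.findContours(m,0,1)[0]:
        if cv2.contourArea(k)<150: continue
        b=cv2.drawContours(np.zeros_like(m),[k],-1,1,-1)>0
        q=P[b];zt=np.nanpercentile(q[:,2],98);t=q[q[:,2]>zt-4]
        (c,r)=cv2.minEnclosingCircle(q[:,:2].astype(np.float32));(c2,r2)=cv2.minEnclosingCircle(t[:,:2].astype(np.float32))
        print("blob",np.round(k[:,0].mean(0)),"all",np.round(c,1),round(r,1),"top",np.round(c2,1),round(r2,1),"z",zt.round(1))
    return im,d,P
E
python3 - <<'E'
from h import *
im,d,P=feet();save("w4",im);to(560,-351,160,80.2)
E
```

```text
time: 7.13
position: [555.0, -355.0, 153.0]
tool_rot: [3.138, 0.002, 1.396]
ft_force: [0.7, 0.5, -0.1]
opening: 1.0
grasp_force: 0.0
time: 7.38
position: [554.1, -350.9, 151.0]
tool_rot: [-3.14, -0.001, 1.397]
ft_force: [0.7, 0.4, 0.2]
opening: 1.002
grasp_force: 0.0
blob [152. 216.] all [ 455.1 -362.8] 23.2 top [ 455.3 -363. ] 12.2 z 44.5
blob [263. 183.] all [ 560.5 -349.9] 23.1 top [ 560.5 -349.9] 12.0 z 44.4
blob [422.   7.] all [ 696.1 -234.7] 16.5 top [ 695.6 -238.9] 10.2 z 58.9
shift cm [ 0.05  0.51 -0.8 ] turn -0.1 now [ 554.9 -350.6  152. ] t 7.4333
```

View pics/w4.png

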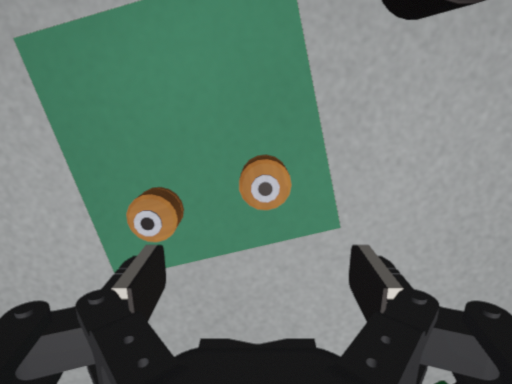

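Feet are at pixels (263,183) and (152,216), radius 23 and flange radius 12 as expected. I'll grasp the first.

```bash
python3 -m inch '[[[0.07,0.55,4],0,1],[[0.07,0.55,8],0,1],[[0.07,0.55,12],0,1],[[0.07,0.55,14.8],0,1],[[0.07,0.55,14.8],0,1],[[0.07,0.55,14.8],0,1],[[0.07,0.55,14.8],0,1]]'
python3 - <<'E'
from h import *
to(560.5,-349.9,4,80.2)
E
```

```text
time: 8.02
position: [562.5, -351.8, 6.7]
tool_rot: [3.138, 0.002, 1.399]
ft_force: [0.7, -0.9, 0.2]
opening: 0.997
grasp_force: 0.0
shift cm [ 0.16 -0.23  0.27] turn -0.0 now [ 562.5 -351.8    6.7] t 8.0167
```

```bash
python3 -m inch '[[[0.1,-0.15,0.2],0,1],[[0.1,-0.15,0.2],0,-1],[[0.1,-0.15,0.2],0,-1],[[0.1,-0.15,0.2],0,-1],[[0.1,-0.15,0.2],0,-1],[[0.1,-0.15,0.2],0,-1],[[0.1,-0.15,0.2],0,-1],[[0.1,-0.15,0.2],0,-1]]'
python3 -m inch '[[[0,0,-4],0,-1],[[0,0,-8],0,-1],[[0,0,-10],0,-1],[[0,0,-10],0,-1],[[0,0,-10],0,-1],[[0,0,-10],0,-1]]'
python3 - <<'E'
from h import *
print(pr(0,-45));to(*pr(0,-45),100,80.2)
E
```

```text
time: 8.68
position: [560.0, -351.2, 3.6]
tool_rot: [3.139, 0.001, 1.398]
ft_force: [-0.8, 1.2, 6.0]
opening: 0.522
grasp_force: 61.8
time: 9.18
position: [558.1, -349.9, 100.8]
tool_rot: [-3.14, -0.001, 1.398]
ft_force: [0.0, -0.4, -0.5]
opening: 0.529
grasp_force: 45.1
[ 553.44057254 -117.04335543]
shift cm [22.86 -4.47  0.11] turn -0.1 now [ 558.1 -349.9  100.8] t 9.1833
```

```bash
python3 -m inch '[[[17,-4.4,0],0,-1],[[17,-4.4,0],0,-1],[[17,-4.4,0],0,-1],[[17,-4.4,0],0,-1],[[17,-4.4,0],0,-1],[[17,-4.4,0],0,-1],[[17,-4.4,0],0,-1],[[17,-4.4,0],0,-1]]'
python3 - <<'E'
from h import *
to(*pr(0,-45),100,80.2)
im,d,P=snap("wrist");np.savez("pics/w5.npz",im=im,P=P);save("w5",im)
E
```

```text
time: 9.85
position: [544.6, -176.1, 100.9]
tool_rot: [-3.14, 0.0, 1.398]
ft_force: [0.8, 0.3, -0.7]
opening: 0.521
grasp_force: 62.3
shift cm [ 5.97 -0.14  0.09] turn -0.1 now [ 544.6 -176.1  100.9] t 9.85
```

View pics/w5.png

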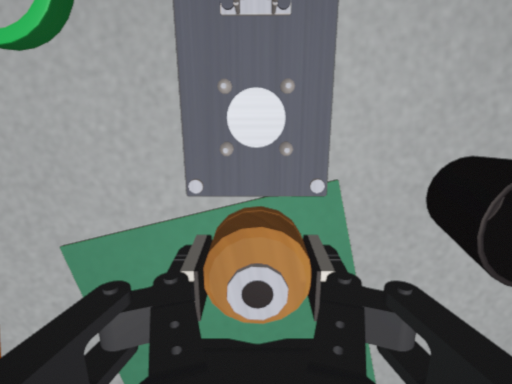

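The view shows the nest disk at (256,117) with pins at (225,86), (288,86), (227,149), (287,149). The held foot is upright, its flange at (257,293).

```bash
cat >> h.py <<'E'
def held(P):
    m=(P[...,2]>40);m[:150]=0;m[:,:200]=0;m[:,312:]=0;m[335:]=0
    im=None;q=P[m]
    return q
E
python3 - <<'E'
from h import *
z=np.load("pics/w5.npz");im,P=z["im"],z["P"]
S=[]
for u,v in((225,86),(288,86),(227,149),(287,149)):
    b=P[v-6:v+7,u-6:u+7].reshape(-1,3);b=b[b[:,2]>b[:,2].max()-4];S.append(b.mean(0));print(b.mean(0).round(1),len(b))
print("nest",np.mean(S,0), "disk",)
g=cv2.cvtColor(im,cv2.COLOR_RGB2HSV);w=(g[...,1]<50)&(g[...,2]>150)
for sl in ((slice(85,150),slice(222,290)),(slice(262,326),slice(224,292))):
    mm=np.zeros_like(w);mm[sl]=w[sl];q=P[mm];print(cv2.minEnclosingCircle(q[:,:2].astype(np.float32)),np.median(q[:,2]),len(q),q[:,:2].min(0)/2+q[:,:2].max(0)/2)
mm=np.zeros_like(w);mm[200:330,195:320]=(P[200:330,195:320,2]>105)
print("zs",np.percentile(P[200:330,230:290,2],[5,50,90,99]))
E
```

```text
[nan nan nan] 0
[nan nan nan] 0
[ 528.7 -133.8   23.9] 55
[ 571.1 -141.1   23.3] 71
nest [nan nan nan] disk
((554.2710571289062, -116.48284149169922), 31.397052764892578) nan 2929 [nan nan]
((543.498291015625, -178.42813110351562), 15.62258529663086) nan 1833 [nan nan]
zs [nan nan nan nan]<stdin>:5: RuntimeWarning: Mean of empty slice.
  ret = um.true_divide(
```

```bash
python3 - <<'E'
from h import *
z=np.load("pics/w5.npz");im,P=z["im"],z["P"]
S=[]
for u,v in((225,86),(288,86),(227,149),(287,149)):
    b=P[v-6:v+7,u-6:u+7].reshape(-1,3);b=b[np.nan_to_num(b[:,2])>np.nanmax(b[:,2])-4];S.append(b.mean(0));print(b.mean(0).round(1))
print("nest",np.mean(S,0))
g=cv2.cvtColor(im,cv2.COLOR_RGB2HSV);w=((g[...,1]<60)&(g[...,2]>150)).astype(np.uint8)
for y0,y1,x0,x1 in((80,155,215,297),(258,328,222,294)):
    mm=np.zeros_like(w);mm[y0:y1,x0:x1]=w[y0:y1,x0:x1];mm=cv2.morphologyEx(mm,cv2.MORPH_OPEN,np.ones((5,5)))
    k=max(cv2.findContours(mm,0,1)[0],key=cv2.contourArea);e=cv2.fitEllipse(cv2.convexHull(k))
    b=cv2.drawContours(np.zeros_like(w),[k],-1,1,-1)>0;q=P[b&(w>0)]
    q=q[np.isfinite(q[:,2])];zt=np.median(q[:,2]);q=q[abs(q[:,2]-zt)<3]
    print(e,cv2.minEnclosingCircle(q[:,:2].astype(np.float32)),zt,len(q))
to(0,0,0)
E
```

```text
[536.3 -91.6  23.6]
[578.8 -98.8  23.5]
[ 528.7 -133.8   23.9]
[ 571.1 -141.1   23.3]
nest [ 553.73313178 -116.32886885   23.57246741]
((255.8138885498047, 116.96515655517578), (59.0928955078125, 60.61272048950195), 179.66015625) ((553.9681396484375, -116.68787384033203), 21.501371383666992) 12.817687524402288 2821
((256.94927978515625, 293.0099182128906), (53.176170349121094, 61.71733093261719), 87.96856689453125) ((544.681640625, -175.01248168945312), 12.200438499450684) 140.68060885505548 1788
shift cm [  7.96 -56.7   10.17] turn 0 now [ 544.8 -176.5  101.2] t 9.9
```

```bash
python3 -m inch '[[[3,0,0],0,-1],[[5.9,-0.1,0],0,-1],[[5.9,-0.1,0],0,-1],[[5.9,-0.1,2],0,-1],[[5.9,-0.1,4],0,-1],[[5.9,-0.1,5],0,-1],[[5.9,-0.1,5],0,-1]]'
python3 -m inch '[[[0,0,1],0,-1],[[0,0,2],0,-1],[[0,0,2.5],0,-1],[[0,0,2.5],0,-1]]'
python3 - <<'E'
from h import *
im,d,P=snap("side");save("s5",cv2.resize(im[150:300,220:400],None,fx=3,fy=3))
E
```

```text
time: 10.48
position: [551.6, -117.8, 48.8]
tool_rot: [-3.136, -0.0, 1.396]
ft_force: [-0.9, -0.5, -0.9]
opening: 0.52
grasp_force: 62.3
time: 10.82
position: [553.1, -117.1, 25.6]
tool_rot: [-3.139, -0.0, 1.397]
ft_force: [-0.7, 0.2, -0.9]
opening: 0.523
grasp_force: 62.3
```

View pics/s5.png

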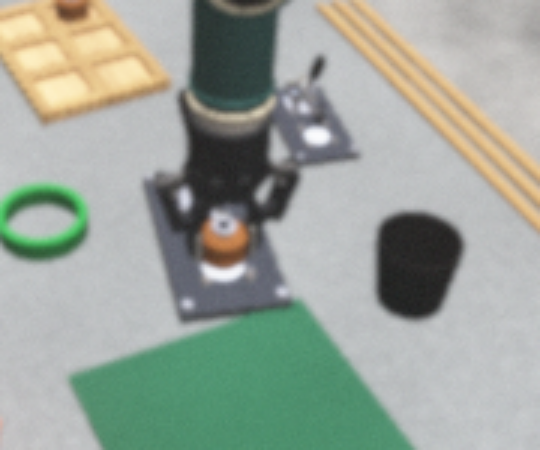

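The foot hovers centred over the nest at (225,245), free of the clamp arm. I'll lower it.

```bash
python3 -m inch '[[[0,0,0.4],0,-1],[[0,0,0.8],0,-1],[[0,0,1.15],0,-1],[[0,0,1.15],0,-1],[[0,0,1.15],0,-1]]'
python3 -m inch '[[[0,0,0.15],0,-1],[[0,0,0.15],0,-1],[[0,0,0.15],0,-0.3],[[0,0,0.15],0,0.2],[[0,0,0.15],0,0.2]]'
python3 -m inch '[[[0,0,0],0,0.6],[[0,0,0],0,1],[[0,0,0],0,1],[[0,0,-3],0,1],[[0,0,-6],0,1],[[0,0,-9],0,1],[[-4,0,-9],0,1],[[-7,0,-9],0,1],[[-7,0,-9],0,1],[[-7,0,-9],0,1]]'
python3 - <<'E'
from h import *
im,d,P=feet();save("w6",im);to(*pr(0,127),51,80.2)
E
```

```text
time: 11.28
position: [553.8, -117.0, 15.2]
tool_rot: [-3.141, -0.0, 1.398]
ft_force: [-0.4, -0.6, -0.1]
opening: 0.524
grasp_force: 62.3
time: 11.7
position: [554.3, -117.2, 14.2]
tool_rot: [3.141, 0.0, 1.398]
ft_force: [0.3, -0.3, 1.0]
opening: 0.601
grasp_force: 0.0
time: 12.53
position: [541.8, -187.3, 104.2]
tool_rot: [3.141, -0.0, 1.395]
ft_force: [-0.4, -0.0, 0.2]
opening: 1.003
grasp_force: 0.0
blob [501. 232.] all [ 710.5 -231.9] 18.8 top [ 699.9 -236.9] 8.5 z 58.2
blob [469. 179.] all [ 698.3 -199.6] 33.8 top [ 690.5 -196.6] 30.7 z 59.3
blob [256.  99.] all [ 553.8 -115.8] 22.9 top [ 553.8 -115.9] 11.8 z 52.4
shift cm [24.22 -0.11  5.29] turn -0.2 now [ 541.7 -186.3  103.8] t 12.5833
```

View pics/w6.png

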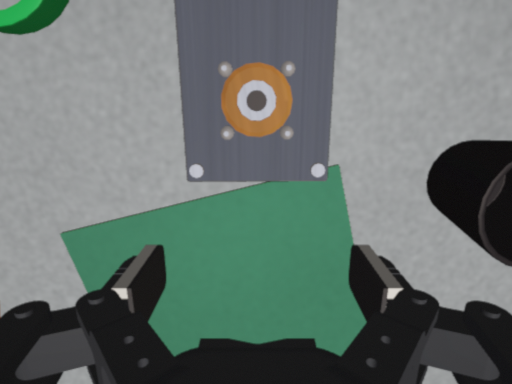

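The foot is seated, with its centre at (256,100) between the pins and the flange top at 52.4 mm. Now I close the clamp.

```bash
python3 -m inch '[[[0,0,-4],0,1],[[0,0,-8],0,1],[[8,-0.1,-9],0,1],[[24.2,-0.1,-9],0,1],[[24.2,-0.1,-9],0,1],[[24.2,-0.1,-9],0,1],[[24.2,-0.1,-9],0,1],[[24.2,-0.1,-9],0,1],[[24.2,-0.1,-9],0,1],[[24.2,-0.1,-9],0,1]]'
python3 - <<'E'
from h import *
to(*pr(0,127),51,80.2)
E
```

```text
time: 13.42
position: [582.1, 55.6, 193.3]
tool_rot: [-3.14, 0.0, 1.403]
ft_force: [-0.8, 0.7, -0.2]
opening: 1.0
grasp_force: 0.0
shift cm [-0.3   0.13 14.23] turn 0.2 now [582.1  55.6 193.3] t 13.4167
```

```bash
python3 -m inch '[[[-0.2,0.1,4],0,1],[[-0.2,0.1,8],0,1],[[-0.2,0.1,12],0,1],[[-0.2,0.1,14.2],0,1],[[-0.2,0.1,14.2],0,0],[[-0.2,0.1,14.2],0,-1],[[-0.2,0.1,14.2],0,-1],[[-0.2,0.1,14.2],0,-1],[[-0.2,0.1,14.2],0,-1],[[-0.2,0.1,14.2],0,-1]]'
python3 -m inch '[[[0,0,0],0,-1],[[-0.3,0,-0.9],0,-1],[[-0.8,0,-1.9],0,-1],[[-1.4,0,-2.9],0,-1],[[-2.3,0,-4.0],0,-1],[[-3.4,0,-5.1],0,-1],[[-4.7,0,-6.0],0,-1],[[-6.1,0,-6.7],0,-1],[[-7.4,0,-7.1],0,-1],[[-8.7,0,-7.3],0,-1]]'
```

```text
time: 14.25
position: [582.7, 51.0, 53.6]
tool_rot: [-3.14, -0.001, 1.397]
ft_force: [-2.7, 9.2, 4.9]
opening: 0.153
grasp_force: 58.5
time: 15.08
position: [567.8, -36.1, 125.5]
tool_rot: [-3.141, -0.002, 1.396]
ft_force: [-0.4, 5.5, -10.0]
opening: 0.15
grasp_force: 62.0
```

```bash
python3 -m inch '[[[-1,0,-0.1],0,-1],[[-2.1,0,-0.1],0,-1],[[-2.9,0,0],0,-1],[[-3.6,0,0.2],0,-1],[[-4.1,0,0.4],0,-1],[[-4.7,0,0.6],0,-1],[[-5.2,0,0.8],0,-1],[[-5.6,0,0.9],0,-1],[[-5.9,0,1.1],0,-1],[[-5.9,0,1.1],0,-1]]'
python3 - <<'E'
from h import *
to(*pr(0,-16),115,80.2);s=ctrl.sense();print(s["ft_force"])
E
```

```text
time: 15.92
position: [557.9, -94.2, 115.1]
tool_rot: [-3.141, -0.0, 1.397]
ft_force: [-2.5, 4.3, 0.6]
opening: 0.142
grasp_force: 58.3
shift cm [ 0.57 -0.05  0.01] turn -0.1 now [557.9 -94.2 115.1] t 15.9167
[-2.48221696  4.33536713  0.63443187]
```

```bash
python3 -m inch '[[[-0.3,0,0.1],0,-1],[[-0.6,0,0.2],0,-1],[[-0.6,0,0.2],0,-1]]'
python3 - <<'E'
from h import *
im,d,P=snap("side");save("s6",cv2.resize(im[150:300,220:400],None,fx=3,fy=3))
E
```

```text
time: 16.17
position: [556.9, -99.5, 112.6]
tool_rot: [-3.141, -0.001, 1.397]
ft_force: [-1.3, 6.4, -3.2]
opening: 0.145
grasp_force: 58.3
```

View pics/s6.png

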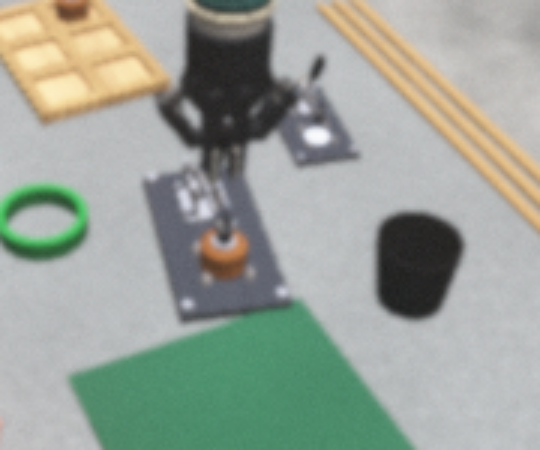

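The spindle is down on the socket. I'll release the handle and check its lean from the depth.

```bash
python3 -m inch '[[[0,0,0],0,1],[[0,0,0],0,1],[[0,0,0],0,1],[[0,0,0],0,1],[[0,0,-4],0,1],[[0,0,-8],0,1],[[0,0,-12],0,1],[[0,0,-12],0,1],[[0,0,-12],0,1]]'
cat >> h.py <<'E'
def handle(z0=100):
    im,d,P=snap("wrist");np.savez("pics/last.npz",im=im,P=P,d=d)
    Q=(P-[*PC,0])@np.array([[np.cos(PSI),-np.sin(PSI),0],[np.sin(PSI),np.cos(PSI),0],[0,0,1]])
    b=(abs(Q[...,0])<15)&(Q[...,2]>z0)&(Q[...,2]<172)&(Q[...,1]>-60)&(Q[...,1]<140)
    q=Q[b];print(len(q));
    if len(q)>20: print(q.mean(0).round(1),q.min(0).round(1),q.max(0).round(1),"slope dy/dz deg",np.degrees(np.arctan(np.polyfit(q[:,2],q[:,1],1)[0])).round(1))
    return im,Q
E
python3 - <<'E'
from h import *
z=np.load("pics/w2.npz");P=z["P"]
Q=(P-[*PC,0])@np.array([[np.cos(PSI),-np.sin(PSI),0],[np.sin(PSI),np.cos(PSI),0],[0,0,1]])
q=Q[(abs(Q[...,0])<15)&(Q[...,2]>100)&(Q[...,2]<172)&(Q[...,1]>-60)];print(q.mean(0),q.min(0),q.max(0),np.degrees(np.arctan(np.polyfit(q[:,2],q[:,1],1)[0])))
im,Q=handle();to(0,0,0)
E
```

```text
time: 16.97
position: [560.0, -100.4, 236.8]
tool_rot: [3.132, 0.001, 1.398]
ft_force: [-0.4, 0.5, -0.7]
opening: 1.0
grasp_force: 0.0
[ 4.63328807e-02 -1.28106014e+01  1.43619090e+02] [ -6.9408753  -37.14958485 100.28788782] [  7.01236491   8.93114579 165.52033615] -31.12322557061849
1123
[ 1.000e-01 -1.240e+01  1.453e+02] [ -7.  -35.6 100.1] [  7.   10.1 166.4] slope dy/dz deg -31.4
shift cm [  0.24 -56.8   23.16] turn 0 now [558.3 -99.9 233.9] t 17.0167
```

The handle pose matches the initial locked state (mean y −12.4 against −12.8, slope −31.4° against −31.1°). It is locked, so I open it again.

```bash
python3 - <<'E'
from h import *
to(*pr(0,-16),115,80.2)
E
```

```text
shift cm [ 1.14 -0.23 11.89] turn -0.1 now [558.3 -99.9 233.9] t 17.0167
```

```bash

python3 -m inch '[[[1.1,-0.1,4],0,1],[[1.1,-0.1,8],0,1],[[1.1,-0.1,11.9],0,1],[[1.1,-0.1,11.9],0,1],[[1.1,-0.1,11.9],0,0],[[1.1,-0.1,11.9],0,-1],[[1.1,-0.1,11.9],0,-1],[[1.1,-0.1,11.9],0,-1],[[1.1,-0.1,11.9],0,-1],[[1.1,-0.1,11.9],0,-1]]'
python3 -m inch '[[[0.4,0,-0.15],0,-1],[[0.9,0,-0.3],0,-1],[[1.4,0,-0.5],0,-1],[[2.0,0,-0.7],0,-1],[[2.7,0,-0.9],0,-1],[[3.5,0,-1.0],0,-1],[[4.5,0,-1.0],0,-1],[[5.6,0,-0.9],0,-1]]'
python3 -m inch '[[[1.3,0,0.2],0,-1],[[2.6,0,0.6],0,-1],[[4.0,0,1.3],0,-1],[[5.3,0,2.2],0,-1],[[6.4,0,3.2],0,-1],[[7.3,0,4.4],0,-1],[[7.9,0,5.4],0,-1],[[8.4,0,6.4],0,-1],[[8.7,0,7.3],0,-1],[[8.7,0,7.3],0,-1]]'
python3 -m inch '[[[0,0,0],0,1],[[0,0,0],0,1],[[0,0,0],0,1],[[0,0,0],0,1],[[0,0,-4],0,1],[[0,0,-8],0,1],[[0,0,-12],0,1],[[0,0,-15],0,1],[[0,0,-15],0,1]]'
python3 - <<'E'
from h import *
im,Q=handle(30);save("w7",im); to(*pr(0,-45),150,80.2)
E
```

```text
time: 17.85
position: [558.9, -88.8, 114.9]
tool_rot: [3.139, 0.001, 1.398]
ft_force: [-7.6, -6.4, 15.0]
opening: 0.152
grasp_force: 60.4
time: 18.52
position: [568.0, -35.2, 123.6]
tool_rot: [3.14, 0.004, 1.398]
ft_force: [-3.7, -5.6, 3.7]
opening: 0.152
grasp_force: 60.1
time: 19.35
position: [583.4, 54.1, 49.2]
tool_rot: [3.14, -0.002, 1.399]
ft_force: [-0.1, 4.2, 5.1]
opening: 0.156
grasp_force: 63.3
time: 20.1
position: [587.8, 52.4, 208.1]
tool_rot: [3.127, -0.003, 1.397]
ft_force: [1.4, 0.8, 0.9]
opening: 0.997
grasp_force: 0.0
3097
[-0.1 51.4 75.6] [-15.  -60.   31.1] [ 15.  140.  133.5] slope dy/dz deg 18.6
shift cm [-17.26  -0.35   5.42] turn -0.1 now [586.1  52.3 204.6] t 20.15
```

View pics/w7.png

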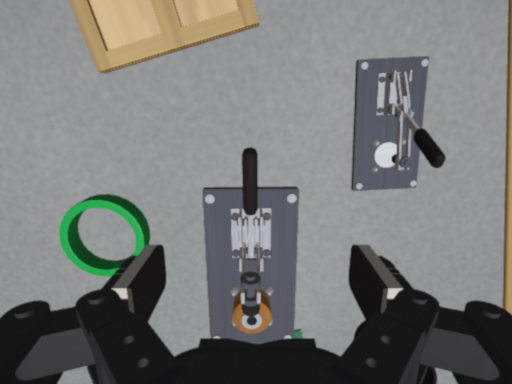

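The clamp is open with its handle flat at (250,180), and the foot is still in the nest at (251,312). I'll check its flange height and pick it up.

```bash
python3 -m inch '[[[-24.3,-0.3,0],0,1],[[-24.3,-0.3,0],0,1],[[-24.3,-0.3,0],0,1],[[-24.3,-0.3,0],0,1],[[-24.3,-0.3,0],0,1],[[-24.3,-0.3,4],0,1],[[-24.3,-0.3,8],0,1],[[-24.3,-0.3,10],0,1],[[-24.3,-0.3,10],0,1],[[-24.3,-0.3,10],0,1]]'
python3 - <<'E'
from h import *
im,d,P=feet(); to(554,-116,13,80.2)
E
```

```text
time: 20.98
position: [535.1, -185.7, 96.0]
tool_rot: [-3.135, -0.001, 1.397]
ft_force: [0.4, 0.2, 0.0]
opening: 0.999
grasp_force: 0.0
blob [483. 189.] all [ 697.5 -201. ] 32.9 top [ 684.7 -200.5] 26.9 z 59.0
blob [269. 100.] all [ 554.  -115.7] 23.1 top [ 553.8 -115.6] 20.7 z 46.5
shift cm [7.19 0.45 8.55] turn -0.1 now [ 537.4 -186.1   98.5] t 21.0333
```

```bash
cat >> h.py <<'E'
def flange(c):
    z=np.load("pics/last.npz");P=z["P"];r=np.hypot(P[...,0]-c[0],P[...,1]-c[1])
    a=P[(r>7)&(r<11)][:,2];b=P[(r>15)&(r<21)][:,2];print("flange",np.nanmedian(a),"wood",np.nanmedian(b))
E
python3 - <<'E'
from h import *
flange((553.9,-115.7))
E
python3 -m inch '[[[7.2,0.3,0],0,1],[[7.2,0.3,0],0,1],[[7.2,0.3,3],0,1],[[7.2,0.3,6],0,1],[[7.2,0.3,8.5],0,1],[[7.2,0.3,8.5],0,1],[[7.2,0.3,8.5],0,1]]'
python3 - <<'E'
from h import *
to(554,-116,13,80.2)
E
```

```text
flange 45.586577732660885 wood 42.42134451353064
time: 21.62
position: [553.8, -115.3, 14.9]
tool_rot: [3.141, -0.0, 1.399]
ft_force: [0.0, -0.2, -0.4]
opening: 1.002
grasp_force: 0.0
shift cm [-0.06  0.03  0.19] turn -0.0 now [ 553.8 -115.3   14.9] t 21.6167
```

The flange stands 3.2 mm over the wood, so the socket is home. I'll grip a little higher to clear the battens, then go to the tray.

```bash
python3 -m inch '[[[0,0,-0.4],0,1],[[0,0,-0.4],0,0],[[0,0,-0.4],0,-1],[[0,0,-0.4],0,-1],[[0,0,-0.4],0,-1],[[0,0,-0.4],0,-1],[[0,0,-0.4],0,-1],[[0,0,-0.4],0,-1]]'
python3 -m inch '[[[0,0,-4],0,-1],[[0,0,-8],0,-1],[[0,0,-12],0,-1],[[0,0,-16],0,-1],[[0,0,-19],0,-1],[[0,0,-19],0,-1],[[0,0,-19],0,-1]]'
python3 - <<'E'
from h import *
to(521,190,200,90+5.6)
E
```

```text
time: 22.28
position: [554.9, -116.5, 19.9]
tool_rot: [3.138, 0.0, 1.398]
ft_force: [-0.0, 0.3, 6.6]
opening: 0.517
grasp_force: 61.5
time: 22.87
position: [555.0, -116.5, 211.3]
tool_rot: [3.135, 0.001, 1.398]
ft_force: [-1.1, -0.4, -1.2]
opening: 0.514
grasp_force: 61.7
shift cm [29.6  -8.64  1.06] turn -15.5 now [ 555.  -116.5  211.3] t 22.8667
```

```bash
python3 -m inch '[[[33,-9.2,0.5],-15.5,-1],[[33,-9.2,0.5],-15.5,-1],[[33,-9.2,0.5],-15.5,-1],[[33,-9.2,0.5],-15.5,-1],[[33,-9.2,0.5],-15.5,-1],[[33,-9.2,0.5],-15.5,-1],[[33,-9.2,0.5],-15.5,-1],[[33,-9.2,0.5],-15.5,-1],[[33,-9.2,0.5],-15.5,-1],[[33,-9.2,0.5],-15.5,-1]]'
python3 - <<'E'
from h import *
to(521,225,200,95.6)
im,d,P=snap("wrist");np.savez("pics/tray.npz",im=im,P=P,d=d);save("w8",im)
E
```

```text
time: 23.7
position: [517.4, 227.3, 200.4]
tool_rot: [-3.138, 0.001, 1.673]
ft_force: [-0.8, 0.1, -0.6]
opening: 0.515
grasp_force: 61.7
shift cm [-0.26  0.33  0.04] turn 0.2 now [517.4 227.3 200.4] t 23.7
```

View pics/w8.png

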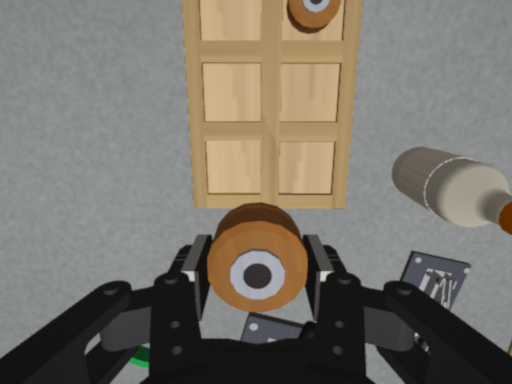

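The view shows the tray's near bays at (233,167) and (307,167), middle bays at (232,92) and (309,92), all empty. The finished foot stands far right at (315,10). The held foot is at (257,262).

```bash
python3 - <<'E'
from h import *
z=np.load("pics/tray.npz");im,P=z["im"],z["P"]
Z=P[...,2];print("z floor/batten",Z[165,233],Z[165,307],Z[130,233],Z[165,270],Z[92,232])
m=((Z>6.5)&(Z<13.5)).astype(np.uint8);m[205:]=0;m[:,:185]=0;m[:,365:]=0
m=cv2.morphologyEx(m,cv2.MORPH_OPEN,np.ones((5,5)))
for k in cv2.findContours(m,0,1)[0]:
    if cv2.contourArea(k)<800: continue
    q=P[k[:,0,1],k[:,0,0],:2].astype(np.float32);print(k[:,0].mean(0).round(),cv2.minAreaRect(q))
q=((Z>14)&(Z<22)).astype(np.uint8);q[212:]=0;q[:,:180]=0;q[:,370:]=0
q=cv2.morphologyEx(q,cv2.MORPH_OPEN,np.ones((5,5)));k=max(cv2.findContours(q,0,1)[0],key=cv2.contourArea)[:,0]
b=P[k[:,1],k[:,0],:2].astype(np.float32);print(cv2.minAreaRect(b))
g=cv2.cvtColor(im,cv2.COLOR_RGB2HSV);w=((g[...,1]<60)&(g[...,2]>150)).astype(np.uint8)
c=np.zeros_like(w);c[242:305,222:292]=w[242:305,222:292];F=P[c>0];F=F[np.isfinite(F[:,2])];zt=np.median(F[:,2]);F=F[abs(F[:,2]-zt)<2]
print("held",cv2.minEnclosingCircle(F[:,:2].astype(np.float32)),zt);to(0,0,0)
E
```

```text
z floor/batten 10.023139693833343 8.971117929619254 18.944832611859 18.23511453549321 10.9065567242356
[306. 166.] ((568.4790649414062, 234.91387939453125), (57.89602279663086, 57.66858673095703), 5.559609413146973)
[233. 167.] ((490.0206604003906, 226.8663330078125), (57.55177307128906, 57.44971466064453), 5.846724987030029)
[309.  90.] ((560.7333374023438, 312.57000732421875), (58.03988265991211, 55.615543365478516), 5.819431781768799)
[230.  90.] ((482.5528869628906, 304.65179443359375), (58.38454055786133, 55.710262298583984), 5.847016334533691)
[311.  28.] ((554.9248046875, 373.91119384765625), (57.57637405395508, 26.64093780517578), 6.959787845611572)
[229.  19.] ((475.8891296386719, 370.7385559082031), (58.021488189697266, 34.54587936401367), 5.826290607452393)
((523.4866333007812, 288.52838134765625), (168.49313354492188, 203.55728149414062), 5.6734795570373535)
held ((517.677978515625, 227.32406616210938), 12.378514289855957) 225.95831684583504
shift cm [-17.19 -53.71  20.3 ] turn 0 now [517.8 225.4 200.6] t 23.75
```

```bash
python3 -m inch '[[[0.3,4,0],0.2,-1],[[0.3,5,3],0.2,-1],[[0.3,5,7],0.2,-1],[[0.3,5,11],0.2,-1],[[0.3,5,14],0.2,-1],[[0.3,5,14],0.2,-1],[[0.3,5,14],0.2,-1]]'
python3 - <<'E'
from h import *
to(567.3,234.8,18,95.6)
E
```

```text
time: 24.33
position: [566.6, 230.0, 60.0]
tool_rot: [-3.135, 0.002, 1.663]
ft_force: [1.1, 0.1, -0.8]
opening: 0.518
grasp_force: 61.8
shift cm [0.48 0.14 4.2 ] turn -0.3 now [566.6 230.   60. ] t 24.3333
```

```bash
python3 -m inch '[[[0.4,0.1,0],0,-1],[[0.4,0.1,2],0,-1],[[0.4,0.1,2.5],0,-1],[[0.4,0.1,2.5],0,-1]]'
python3 - <<'E'
from h import *
to(567.3,234.8,18,95.6)
E
```

```text
time: 24.67
position: [570.0, 236.9, 39.0]
tool_rot: [3.141, -0.0, 1.665]
ft_force: [0.0, -0.1, -0.6]
opening: 0.514
grasp_force: 61.8
shift cm [-0.18 -0.29  2.1 ] turn -0.2 now [570.  236.9  39. ] t 24.6667
```

```bash
python3 -m inch '[[[-0.1,-0.2,0.5],0,-1],[[-0.1,-0.2,1.0],0,-1],[[-0.1,-0.2,1.6],0,-1],[[-0.1,-0.2,1.7],0,-1],[[-0.1,-0.2,1.7],0,-1]]'
python3 - <<'E'
from h import *
to(567.3,234.8,18,95.6)
E
```

```text
time: 25.08
position: [567.1, 235.5, 20.3]
tool_rot: [-3.14, 0.0, 1.665]
ft_force: [-0.6, -0.4, -1.1]
opening: 0.516
grasp_force: 61.8
shift cm [-0.08  0.02  0.23] turn -0.2 now [567.1 235.5  20.3] t 25.0833
```

```bash
python3 -m inch '[[[0,0,0.2],0,-1],[[0,0,0.3],0,-1],[[0,0,0.3],0,0.1],[[0,0,0.3],0,0.15],[[0,0,0.3],0,0.2]]'
python3 -m inch '[[[0,0,-0.3],0,0.4],[[0,0,-1.5],0,1],[[0,0,-4],0,1],[[0,0,-8],0,1],[[0,0,-12],0,1],[[-3,0,-15],0,1],[[-3,0,-15],0,1],[[-3,0,-15],0,1]]'
python3 - <<'E'
from h import *
im,d,P=feet();save("w9",im)
Z=P[...,2];m=((Z>6.5)&(Z<13.5)).astype(np.uint8)
m=cv2.morphologyEx(m,cv2.MORPH_OPEN,np.ones((5,5)))
for k in cv2.findContours(m,0,1)[0]:
    if cv2.contourArea(k)<800 or cv2.contourArea(k)>12000: continue
    q=P[k[:,0,1],k[:,0,0],:2].astype(np.float32);print(k[:,0].mean(0).round(),cv2.minAreaRect(q))
flange((567.3,235));to(*pr(0,-16),200,80.2)
E
```

```text
time: 25.5
position: [567.9, 235.9, 18.2]
tool_rot: [3.141, -0.0, 1.665]
ft_force: [-0.1, -0.3, 0.1]
opening: 0.596
grasp_force: 0.0
time: 26.17
position: [572.9, 205.6, 172.6]
tool_rot: [3.134, -0.001, 1.663]
ft_force: [0.2, -0.0, -1.1]
opening: 1.004
grasp_force: 0.0
blob [413. 276.] all [744.3 118.4] 12.2 top [744.8 118.2] 12.0 z 35.5
blob [252. 148.] all [567.1 236.2] 22.9 top [567.  236.3] 20.7 z 43.6
blob [374. 145.] all [684.2 244.6] 27.1 top [678.4 246.9] 24.5 z 59.4
[411. 260.] ((744.2664184570312, 117.75004577636719), (49.33449935913086, 74.1270980834961), 82.72625732421875)
[260. 135.] ((567.9656372070312, 235.09466552734375), (58.49471664428711, 57.33232879638672), 5.274700164794922)
[173. 145.] ((489.3584289550781, 227.4224395751953), (57.53791809082031, 58.23479080200195), 5.482817649841309)
[166.  61.] ((481.96923828125, 304.7950134277344), (57.59497833251953, 55.71116638183594), 5.53164005279541)
[251.  59.] ((560.357666015625, 312.4524841308594), (58.26595687866211, 56.194305419921875), 5.68012809753418)
flange 42.493857192018936 wood 255.6904367879813
shift cm [-29.17  -3.99  -3.05] turn 15.1 now [571.2 205.7 169.9] t 26.2167
```

Foot 1 stands within 1.5 mm of its bay's middle. Next is the second foot.

```bash
python3 - <<'E'
from h import *
to(455,-362,230,80.2)
E
```

```text
shift cm [-55.44 -16.82  -6.11] turn 15.1 now [571.2 205.7 169.9] t 26.2167
```

```bash
python3 -m inch '[[[0,0,-4],0,1],[[-4,-1,-6.1],0,1],[[-55.4,-16.8,-6.1],15.1,1],[[-55.4,-16.8,-6.1],15.1,1],[[-55.4,-16.8,-6.1],15.1,1],[[-55.4,-16.8,-6.1],15.1,1],[[-55.4,-16.8,-6.1],15.1,1],[[-55.4,-16.8,-6.1],15.1,1],[[-55.4,-16.8,-6.1],15.1,1],[[-55.4,-16.8,-6.1],15.1,1]]'
python3 - <<'E'
from h import *
to(455,-362,160,80.2)
E
```

```text
time: 27.05
position: [495.5, -158.0, 226.0]
tool_rot: [-3.138, -0.001, 1.402]
ft_force: [1.7, -1.3, -0.2]
opening: 1.001
grasp_force: 0.0
shift cm [-20.8   -0.54   6.58] turn 0.1 now [ 495.5 -158.   226. ] t 27.05
```

```bash
python3 -m inch '[[[-20.8,-0.5,2],0,1],[[-20.8,-0.5,2],0,1],[[-20.8,-0.5,4],0,1],[[-20.8,-0.5,4],0,1],[[-20.8,-0.5,6.5],0,1],[[-20.8,-0.5,6.5],0,1],[[-20.8,-0.5,6.5],0,1],[[-20.8,-0.5,6.5],0,1]]'
python3 - <<'E'
from h import *
im,d,P=feet();save("w10",im);to(455,-362,4,80.2)
E
```

```text
time: 27.72
position: [456.0, -359.9, 160.4]
tool_rot: [-3.137, -0.004, 1.4]
ft_force: [0.5, 0.3, 0.3]
opening: 0.996
grasp_force: 0.0
blob [256. 187.] all [ 454.9 -363. ] 23.0 top [ 454.8 -363. ] 12.0 z 44.6
shift cm [-0.28 -0.14 15.79] turn 0.1 now [ 457.1 -359.9  161.9] t 27.7667
```

```bash
python3 -m inch '[[[-0.3,-0.1,4],0,1],[[-0.3,-0.1,8],0,1],[[-0.3,-0.1,12],0,1],[[-0.3,-0.1,15.6],0,1],[[-0.3,-0.1,15.6],0,1],[[-0.3,-0.1,15.6],0,1]]'
python3 - <<'E'
from h import *
to(454.9,-363,4,80.2)
E
```

```text
time: 28.27
position: [455.2, -361.4, 6.0]
tool_rot: [-3.138, -0.003, 1.403]
ft_force: [-0.1, -0.2, 0.5]
opening: 1.004
grasp_force: 0.0
shift cm [-0.16 -0.01  0.2 ] turn 0.2 now [ 455.2 -361.4    6. ] t 28.2667
```

Grasp, lift, and go to the spot before the nest.

```bash
python3 -m inch '[[[-0.1,0,0.2],0,1],[[-0.1,0,0.2],0,-1],[[-0.1,0,0.2],0,-1],[[-0.1,0,0.2],0,-1],[[-0.1,0,0.2],0,-1],[[-0.1,0,0.2],0,-1],[[-0.1,0,0.2],0,-1],[[-0.1,0,0.2],0,-1]]'
python3 -m inch '[[[0,0,-4],0,-1],[[0,0,-8],0,-1],[[0,0,-10],0,-1],[[0,0,-10],0,-1],[[0,0,-10],0,-1],[[0,0,-10],0,-1]]'
python3 - <<'E'
from h import *
to(544.7,-176,101,80.2)
E
```

```text
time: 28.93
position: [457.3, -366.6, 7.7]
tool_rot: [3.138, 0.002, 1.401]
ft_force: [-1.7, 0.2, 7.3]
opening: 0.517
grasp_force: 61.6
time: 29.43
position: [455.0, -364.7, 104.5]
tool_rot: [-3.141, -0.001, 1.401]
ft_force: [-0.1, 1.0, -1.7]
opening: 0.518
grasp_force: 61.7
shift cm [20.12  5.65  0.36] turn 0.1 now [ 455.  -364.7  104.5] t 29.4333
```

```bash
python3 -m inch '[[[20.1,5.7,0.2],0,-1],[[20.1,5.7,0.2],0,-1],[[20.1,5.7,0.2],0,-1],[[20.1,5.7,0.2],0,-1],[[20.1,5.7,0.2],0,-1],[[20.1,5.7,0.2],0,-1],[[20.1,5.7,0.2],0,-1],[[20.1,5.7,0.2],0,-1],[[20.1,5.7,0.2],0,-1]]'
cat >> h.py <<'E'
def heldf():
    im,d,P=snap("wrist");np.savez("pics/last.npz",im=im,P=P,d=d)
    g=cv2.cvtColor(im,cv2.COLOR_RGB2HSV);w=((g[...,1]<60)&(g[...,2]>150)).astype(np.uint8)
    c=np.zeros_like(w);c[240:328,222:294]=w[240:328,222:294];F=P[c>0];F=F[np.isfinite(F[:,2])];zt=np.median(F[:,2]);F=F[abs(F[:,2]-zt)<2]
    c,r=cv2.minEnclosingCircle(F[:,:2].astype(np.float32));print("held",c,r,zt)
    return im,P,np.array([*c,zt])
E
python3 - <<'E'
from h import *
im,P,c=heldf();save("w11",im)
c=c[:2]
S=[]
n=np.array([553.8,-116.5])
for dx in(-21.7,21.7):
  for dy in(-21.7,21.7):
    p=pr(dx,dy-45);b=P[(np.hypot(P[...,0]-p[0],P[...,1]-p[1])<9)&(P[...,2]>19)&(P[...,2]<28)];S.append(b.mean(0))
print(np.round(S,1),np.mean(S,0));d=np.mean(S,0)[:2]-c;a=np.radians(80.2)
print("shift",d@[np.cos(a),np.sin(a)],d@[np.sin(a),-np.cos(a)]);to(553.8,-116.5,13,80.2)
E
```

```text
time: 30.18
position: [544.5, -177.3, 101.7]
tool_rot: [-3.139, -0.0, 1.401]
ft_force: [-0.5, -0.4, -0.5]
opening: 0.519
grasp_force: 61.7
held (544.7149047851562, -174.54913330078125) 12.05695915222168 137.61452115233243
[[ 529.  -133.6   21.8]
 [ 536.3  -91.4   22. ]
 [ 571.2 -141.    22. ]
 [ 578.4  -98.8   22.1]] [ 553.74783625 -116.21365233   21.97023451]
shift 59.0217344530743 -1.0281309884745227
shift cm [ 6.19 -0.12  8.91] turn -0.0 now [ 544.6 -177.7  102.1] t 30.2333
```

```bash
python3 -m inch '[[[3,0,0],0,-1],[[5.9,-0.1,0],0,-1],[[5.9,-0.1,0],0,-1],[[5.9,-0.1,2],0,-1],[[5.9,-0.1,4],0,-1],[[5.9,-0.1,5],0,-1],[[5.9,-0.1,5],0,-1]]'
python3 -m inch '[[[0,0,1],0,-1],[[0,0,2],0,-1],[[0,0,2.2],0,-1],[[0,0,2.2],0,-1]]'
python3 - <<'E'
from h import *
to(553.8,-117,16,80.2)
E
```

```text
time: 30.82
position: [551.7, -119.0, 50.1]
tool_rot: [-3.135, -0.0, 1.4]
ft_force: [-0.2, -0.3, -1.1]
opening: 0.517
grasp_force: 61.7
time: 31.15
position: [554.1, -118.5, 30.3]
tool_rot: [-3.14, -0.0, 1.401]
ft_force: [-1.0, -0.2, 0.2]
opening: 0.522
grasp_force: 61.7
shift cm [ 0.14 -0.05  1.43] turn 0.1 now [ 554.1 -118.5   30.3] t 31.15
```

```bash
python3 -m inch '[[[0,0,0.4],0,-1],[[0,0,0.8],0,-1],[[0,0,1.2],0,-1],[[0,0,1.2],0,-1],[[0,0,1.2],0,-1]]'
python3 -m inch '[[[0,0,0.15],0,-1],[[0,0,0.15],0,-1],[[0,0,0.15],0,-0.3],[[0,0,0.15],0,0.2],[[0,0,0.15],0,0.2]]'
python3 -m inch '[[[0,0,0],0,0.6],[[0,0,0],0,1],[[0,0,0],0,1],[[0,0,-3],0,1],[[0,0,-6],0,1],[[0,0,-9],0,1],[[-4,0,-9],0,1],[[-7,0,-9],0,1],[[-7,0,-9],0,1],[[-7,0,-9],0,1]]'
python3 - <<'E'
from h import *
im,d,P=feet();save("w12",im);flange((553.8,-115.8));to(*pr(0,127),51,80.2)
E
```

```text
time: 31.57
position: [554.5, -118.3, 18.9]
tool_rot: [-3.141, -0.0, 1.401]
ft_force: [-0.3, -0.1, -1.0]
opening: 0.519
grasp_force: 61.7
time: 31.98
position: [555.1, -118.5, 17.9]
tool_rot: [3.141, 0.0, 1.401]
ft_force: [-0.5, 0.4, 0.4]
opening: 0.6
grasp_force: 0.0
time: 32.82
position: [542.8, -188.6, 107.9]
tool_rot: [3.141, -0.0, 1.399]
ft_force: [0.3, 0.8, -0.9]
opening: 1.002
grasp_force: 0.0
blob [499. 228.] all [ 712.5 -230.5] 21.2 top [ 701.2 -237.4] 9.8 z 58.7
blob [466. 175.] all [ 698.3 -199.9] 33.8 top [ 691.6 -196.1] 31.3 z 59.2
blob [256.  96.] all [ 555.  -115.6] 23.0 top [ 555.  -115.4] 11.9 z 52.7
flange 51.55193717122532 wood 42.40258194391677
shift cm [24.33 -0.14  5.66] turn -0.0 now [ 542.6 -187.6  107.5] t 32.8667
```

It is seated: the wood is at 42.4 mm as before, and the socket stands out 9 mm. Clamp it.

```bash
python3 -m inch '[[[0,0,-4],0,1],[[0,0,-8],0,1],[[8,-0.1,-9],0,1],[[24.2,-0.1,-9],0,1],[[24.2,-0.1,-9],0,1],[[24.2,-0.1,-9],0,1],[[24.2,-0.1,-9],0,1],[[24.2,-0.1,-9],0,1],[[24.2,-0.1,-9],0,1],[[24.2,-0.1,-9],0,1]]'
python3 - <<'E'
from h import *
to(*pr(0,127),51,80.2)
E
```

```text
time: 33.7
position: [582.3, 54.4, 197.0]
tool_rot: [-3.14, 0.0, 1.406]
ft_force: [-0.4, 0.3, 0.1]
opening: 1.005
grasp_force: 0.0
shift cm [-0.19  0.09 14.6 ] turn 0.4 now [582.3  54.4 197. ] t 33.7
```

```bash
python3 -m inch '[[[-0.1,0.1,4],0.2,1],[[-0.1,0.1,8],0.2,1],[[-0.1,0.1,12],0.2,1],[[-0.1,0.1,14.6],0.2,1],[[-0.1,0.1,14.6],0.2,0],[[-0.1,0.1,14.6],0.2,-1],[[-0.1,0.1,14.6],0.2,-1],[[-0.1,0.1,14.6],0.2,-1],[[-0.1,0.1,14.6],0.2,-1],[[-0.1,0.1,14.6],0.2,-1]]'
python3 -m inch '[[[0,0,0],0,-1],[[-0.3,0,-0.9],0,-1],[[-0.8,0,-1.9],0,-1],[[-1.4,0,-2.9],0,-1],[[-2.3,0,-4.0],0,-1],[[-3.4,0,-5.1],0,-1],[[-4.7,0,-6.0],0,-1],[[-6.1,0,-6.7],0,-1],[[-7.4,0,-7.1],0,-1],[[-8.7,0,-7.3],0,-1]]'
python3 -m inch '[[[-1,0,-0.1],0,-1],[[-2.1,0,-0.1],0,-1],[[-2.9,0,0],0,-1],[[-3.6,0,0.2],0,-1],[[-4.1,0,0.4],0,-1],[[-4.7,0,0.6],0,-1],[[-5.2,0,0.8],0,-1],[[-5.6,0,0.9],0,-1],[[-5.9,0,1.1],0,-1],[[-6.3,0,1.2],0,-1]]'
python3 -m inch '[[[0,0,0],0,1],[[0,0,0],0,1],[[0,0,0],0,1],[[0,0,0],0,1],[[0,0,-4],0,1],[[0,0,-8],0,1],[[0,0,-12],0,1],[[0,0,-12],0,1],[[0,0,-12],0,1]]'
python3 - <<'E'
from h import *
im,Q=handle();to(*pr(0,-16),115,80.2)
E
```

```text
time: 34.53
position: [582.7, 50.9, 53.4]
tool_rot: [-3.139, -0.001, 1.397]
ft_force: [-2.5, 9.1, 5.6]
opening: 0.148
grasp_force: 58.6
time: 35.37
position: [567.8, -36.4, 125.1]
tool_rot: [-3.14, -0.002, 1.396]
ft_force: [-2.4, 5.2, -9.8]
opening: 0.147
grasp_force: 63.4
time: 36.2
position: [557.3, -97.3, 113.5]
tool_rot: [-3.141, -0.002, 1.397]
ft_force: [-1.4, 7.7, -7.0]
opening: 0.151
grasp_force: 58.3
time: 36.95
position: [560.9, -98.5, 237.7]
tool_rot: [3.132, 0.001, 1.398]
ft_force: [0.1, -1.0, -0.1]
opening: 1.002
grasp_force: 0.0
1105
[ 1.00e-01 -1.21e+01  1.45e+02] [ -7.  -35.8 100.3] [  7.   10.2 166.5] slope dy/dz deg -31.2
shift cm [ 0.94 -0.28 11.98] turn -0.1 now [559.1 -98.1 234.8] t 37.0
```

It is locked, with the same handle pose as before. Open it.

```bash

python3 -m inch '[[[0.9,-0.1,4],0,1],[[0.9,-0.1,8],0,1],[[0.9,-0.1,11.9],0,1],[[0.9,-0.1,11.9],0,1],[[0.9,-0.1,11.9],0,0],[[0.9,-0.1,11.9],0,-1],[[0.9,-0.1,11.9],0,-1],[[0.9,-0.1,11.9],0,-1],[[0.9,-0.1,11.9],0,-1],[[0.9,-0.1,11.9],0,-1]]'
python3 -m inch '[[[0.4,0,-0.15],0,-1],[[0.9,0,-0.3],0,-1],[[1.4,0,-0.5],0,-1],[[2.0,0,-0.7],0,-1],[[2.7,0,-0.9],0,-1],[[3.5,0,-1.0],0,-1],[[4.5,0,-1.0],0,-1],[[5.6,0,-0.9],0,-1]]'
python3 -m inch '[[[1.3,0,0.2],0,-1],[[2.6,0,0.6],0,-1],[[4.0,0,1.3],0,-1],[[5.3,0,2.2],0,-1],[[6.4,0,3.2],0,-1],[[7.3,0,4.4],0,-1],[[7.9,0,5.4],0,-1],[[8.4,0,6.4],0,-1],[[8.7,0,7.4],0,-1],[[8.8,0,7.5],0,-1]]'
python3 -m inch '[[[0,0,0],0,1],[[0,0,0],0,1],[[0,0,0],0,1],[[0,0,0],0,1],[[0,0,-4],0,1],[[0,0,-8],0,1],[[0,0,-12],0,1],[[0,0,-15],0,1],[[0,0,-15],0,1]]'
python3 - <<'E'
from h import *
im,Q=handle(30);save("w13",im); to(*pr(0,-115),100,80.2)
E
```

```text
time: 37.83
position: [558.8, -89.0, 115.5]
tool_rot: [3.14, 0.001, 1.398]
ft_force: [-9.4, -5.9, 15.3]
opening: 0.157
grasp_force: 60.5
time: 38.5
position: [568.0, -35.4, 124.3]
tool_rot: [3.141, 0.004, 1.398]
ft_force: [-4.0, -5.3, 4.7]
opening: 0.156
grasp_force: 60.2
time: 39.33
position: [583.4, 54.7, 47.8]
tool_rot: [3.141, -0.001, 1.399]
ft_force: [-2.6, 1.9, 5.9]
opening: 0.154
grasp_force: 63.6
time: 40.08
position: [588.4, 53.1, 207.0]
tool_rot: [3.127, -0.003, 1.397]
ft_force: [1.6, 0.2, 1.4]
opening: 1.001
grasp_force: 0.0
3168
[ 0.1 51.3 75. ] [-14.9 -59.9  30.6] [ 14.7 140.  133.7] slope dy/dz deg 19.0
shift cm [-24.35  -0.42  10.28] turn -0.1 now [586.7  53.1 203.4] t 40.1333
```

```bash
python3 -m inch '[[[-24.4,-0.1,0],0,1],[[-24.4,-0.1,0],0,1],[[-24.4,-0.1,0],0,1],[[-24.4,-0.1,0],0,1],[[-24.4,-0.1,0],0,1],[[-24.4,-0.1,4],0,1],[[-24.4,-0.1,8],0,1],[[-24.4,-0.1,10],0,1],[[-24.4,-0.1,10],0,1],[[-24.4,-0.1,10],0,1]]'
python3 - <<'E'
from h import *
im,d,P=feet(); flange((554,-115.7));to(554.2,-116,19.5,80.2)
E
```

```text
time: 40.97
position: [537.2, -186.2, 94.5]
tool_rot: [-3.135, -0.002, 1.397]
ft_force: [0.1, 0.7, 0.7]
opening: 0.998
grasp_force: 0.0
blob [482. 189.] all [ 697.7 -200.8] 32.9 top [ 684.1 -199.4] 26.3 z 59.2
blob [267.  99.] all [ 555.1 -115.5] 22.9 top [ 554.9 -115.3] 21.0 z 46.6
flange 45.548801997474726 wood 42.4283590584012
shift cm [7.21 0.24 7.76] turn -0.1 now [ 539.5 -186.7   97. ] t 41.0167
```

The socket is home (3.1 mm over the wood). Pick the foot up.

```bash
python3 -m inch '[[[7.2,0.2,0],0,1],[[7.2,0.2,0],0,1],[[7.2,0.2,3],0,1],[[7.2,0.2,6],0,1],[[7.2,0.2,7.8],0,1],[[7.2,0.2,7.8],0,1],[[7.2,0.2,7.8],0,1]]'
python3 - <<'E'
from h import *
to(554.5,-116,19.5,80.2)
E
```

```text
time: 41.6
position: [555.6, -115.8, 21.0]
tool_rot: [3.14, 0.0, 1.399]
ft_force: [-0.5, 0.1, 0.5]
opening: 0.998
grasp_force: 0.0
shift cm [-0.03 -0.11  0.15] turn -0.0 now [ 555.6 -115.8   21. ] t 41.6
```

```bash
python3 -m inch '[[[0,-0.05,0.1],0,1],[[0,-0.05,0.1],0,0],[[0,-0.05,0.1],0,-1],[[0,-0.05,0.1],0,-1],[[0,-0.05,0.1],0,-1],[[0,-0.05,0.1],0,-1],[[0,-0.05,0.1],0,-1],[[0,-0.05,0.1],0,-1]]'
python3 -m inch '[[[0,0,-4],0,-1],[[0,0,-8],0,-1],[[0,0,-12],0,-1],[[0,0,-16],0,-1],[[0,0,-18],0,-1],[[0,0,-18],0,-1],[[0,0,-18],0,-1]]'
python3 -m inch '[[[33,-9.2,0],-15.5,-1],[[33,-9.2,0],-15.5,-1],[[33,-9.2,0],-15.5,-1],[[33,-9.2,0],-15.5,-1],[[33,-9.2,0],-15.5,-1],[[33,-9.2,0],-15.5,-1],[[33,-9.2,0],-15.5,-1],[[33,-9.2,0],-15.5,-1],[[33,-9.2,0],-15.5,-1],[[33,-9.2,0],-15.5,-1]]'
python3 - <<'E'
from h import *
im,P,c=heldf();to(490.8,227.2,60,95.6)
E
```

```text
time: 42.27
position: [555.5, -116.7, 20.3]
tool_rot: [3.139, 0.0, 1.398]
ft_force: [-0.7, 0.5, 5.8]
opening: 0.515
grasp_force: 61.7
time: 42.85
position: [555.0, -116.6, 200.5]
tool_rot: [3.138, 0.0, 1.398]
ft_force: [-0.5, -0.5, -1.6]
opening: 0.516
grasp_force: 61.8
time: 43.68
position: [517.9, 227.0, 195.6]
tool_rot: [-3.137, 0.001, 1.673]
ft_force: [-0.2, 0.4, -0.4]
opening: 0.516
grasp_force: 61.8
held (517.7084350585938, 227.4691925048828) 12.36818790435791 220.80581861831536
shift cm [ 0.51 -2.66 13.59] turn 0.2 now [518.4 225.1 195.8] t 43.7333
```

```bash
python3 -m inch '[[[0.3,-2.7,0],0.2,-1],[[0.3,-2.7,3],0.2,-1],[[0.3,-2.7,7],0.2,-1],[[0.3,-2.7,11],0.2,-1],[[0.3,-2.7,14.5],0.2,-1],[[0.3,-2.7,14.5],0.2,-1],[[0.3,-2.7,14.5],0.2,-1],[[0.3,-2.7,14.5],0.2,-1]]'
python3 - <<'E'
from h import *
to(490.4,226,18,95.6)
E
```

```text
time: 44.4
position: [494.1, 224.2, 54.7]
tool_rot: [3.141, -0.0, 1.663]
ft_force: [-0.7, 0.9, 0.7]
opening: 0.517
grasp_force: 61.9
shift cm [ 0.21 -0.36  3.67] turn -0.3 now [494.1 224.2  54.7] t 44.4
```

```bash
python3 -m inch '[[[0.2,-0.3,1],0,-1],[[0.2,-0.3,2],0,-1],[[0.2,-0.3,2.6],0,-1],[[0.2,-0.3,2.6],0,-1],[[0.2,-0.3,2.6],0,-1]]'
python3 - <<'E'
from h import *
to(490.4,226,18,95.6)
E
```

```text
time: 44.82
position: [489.5, 226.7, 27.4]
tool_rot: [-3.141, 0.0, 1.665]
ft_force: [-0.2, -0.3, -0.7]
opening: 0.518
grasp_force: 61.9
shift cm [-0.07  0.08  0.94] turn -0.2 now [489.5 226.7  27.4] t 44.8167
```

```bash
python3 -m inch '[[[0,0.1,0.4],0,-1],[[0,0.1,0.8],0,-1],[[0,0.1,0.9],0,-1],[[0,0.1,1.0],0,-1],[[0,0.1,1.0],0,0.1],[[0,0.1,1.0],0,0.15],[[0,0.1,1.0],0,0.2]]'
python3 -m inch '[[[0,0,-0.3],0,0.4],[[0,0,-1.5],0,1],[[0,0,-4],0,1],[[0,0,-8],0,1],[[0,0,-12],0,1],[[-3,0,-15],0,1],[[-3,0,-18],0,1],[[-3,0,-18],0,1],[[-3,0,-18],0,1]]'
python3 - <<'E'
from h import *
im,d,P=feet()
Z=P[...,2];m=((Z>6.5)&(Z<13.5)).astype(np.uint8)
m=cv2.morphologyEx(m,cv2.MORPH_OPEN,np.ones((5,5)))
for k in cv2.findContours(m,0,1)[0]:
    if cv2.contourArea(k)<800 or cv2.contourArea(k)>12000: continue
    q=P[k[:,0,1],k[:,0,0],:2].astype(np.float32);print(k[:,0].mean(0).round(),cv2.minAreaRect(q))
im,d,P=snap("top");save("top9",cv2.resize(im[30:330,90:490],None,fx=2,fy=2))
E
```

```text
time: 45.4
position: [491.2, 226.9, 17.9]
tool_rot: [3.141, -0.0, 1.665]
ft_force: [0.4, 0.5, 0.2]
opening: 0.596
grasp_force: 0.0
time: 46.15
position: [495.8, 197.4, 201.8]
tool_rot: [3.134, -0.002, 1.664]
ft_force: [0.6, 0.1, 0.4]
opening: 1.004
grasp_force: 0.0
blob [464. 276.] all [742.5 101.6] 27.5 top [739.9  85. ] 7.4 z 50.5
blob [253. 144.] all [490.  227.9] 22.9 top [490. 228.] 20.7 z 43.6
blob [330. 143.] all [566.9 236. ] 23.0 top [566.8 235.8] 21.1 z 43.6
blob [442. 143.] all [687.4 243.2] 27.9 top [681.  244.6] 25.7 z 59.2
[448. 262.] ((740.9337158203125, 92.99227905273438), (99.00067901611328, 74.08149719238281), 82.73377227783203)
[254.  63.] ((482.6654052734375, 304.7147521972656), (58.345436096191406, 56.175384521484375), 5.6150736808776855)
[331.  62.] ((561.1815185546875, 312.6390075683594), (57.72138595581055, 55.591156005859375), 5.8123393058776855)
```

View pics/top9.png

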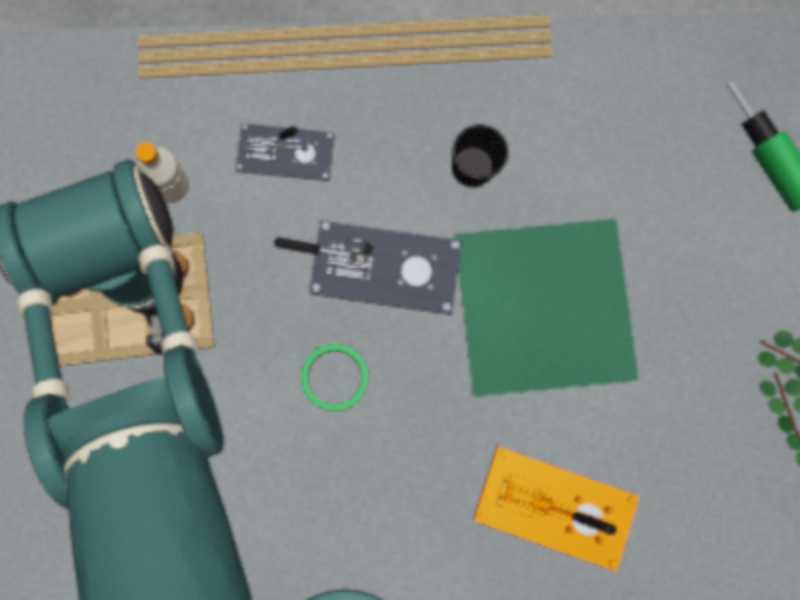

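The last picture shows the mat (548,305) empty, the clamp wide open with the nest disk (417,270) free, and the bystanders in place. Both feet measure within 1.5 mm of their bay middles.

```bash
python3 -c "
from plant import ctrl
print(ctrl.close_job())"
```

```text
the job is handed in; nothing more can be done
None
```

Both feet on the mat were pressed home in the jig and now stand in their own tray bays, the clamp is wide open, nothing else was moved that I could see, and the job is handed in at about 46 s with no verdict returned.

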